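Switch on the guarded isolator with the hooked rod

ROBOT

A 6-joint arm with a two-finger parallel gripper is mounted at the origin on a cart in front of the work surface, level with it; the furniture and walls round the work are solid. World frame = base frame: x ahead of the robot, y to its left, z up, the work surface at z = 0. Lengths are in m, angles in degrees, forces in N, time in s.
With the tool pointing down it reaches from about 0.375 to 0.9 m from the base axis. Payload 3.1 kg.
Tool frame: the origin (TCP) lies midway between the tips of the shut fingers; the grasp point (between the pads) lies 19 mm behind it (bot.tcp_to_grasp is the distance from the TCP to the grasp point, in m); z points along the fingers, y is the line along which they close (so a half turn about z gives the same grasp; the last joint's range is limited). The gripper opens to 85 mm and grips with 20 to 120 N. Pads are 22 mm wide; open, the fingers measure 114 mm over their backs; the gripper's body (76 mm by 85 mm) begins 54 mm behind the grasp point. The pads swing forward as they close: fully open they stand 13 mm farther back than shut.
Start: joints at [62.481, 30.224, 82.088, -0, 67.689, -10.227], TCP at [0.186, 0.597, 0.231] pointing down, gripper open.
Joint ranges: [-176.69, 176.69], [-43.24, 126.21], [12.49, 139.97], [-82, 262], [0, 151.66], [-163.58, 163.58]. Speed limits (degrees/s): [159.86, 159.86, 180, 180, 180, 180].

INTERFACE

Orientations are given as a 3x3 rotation matrix whose columns are the frame's x, y, z axes.
In Python, from plant import bot, viewer gives the robot as it stands.
- The arm moves only by the tool servo_tool, never from a script. Its arguments are lists of equal length, an entry for each row: "slide": the shift along the tool's x, y, z in mm, a list of three; "delta_rot": the turn, a rotation vector about the tool's x, y, z in rad, a list of three; "hand": the opening, from -1 (shut) to 1 (fully open). In form: {"slide": [[dx, dy, dz], ...], "delta_rot": [[ax, ay, az], ...], "hand": [hand, ...]}. A call has 1 to 20 rows; each row is the pose to reach, as a shift and turn from the pose commanded when the call began, along the tool's axes at that moment; what a row does not reach only later rows make up. A row lasts 1/12 s, in which the tool goes at most 41.7 mm and 7.16 degrees, less where a joint would pass 70% of its speed; a pose out of reach is approached as far as the arm can. A call with a gripper value outside its range is refused whole. The fingers move at their own pace and stop on an object; "grip_force" is the grip in N (left out, the last holds). Time passes only in rows, so rows that repeat a pose let the fingers close. It gives the time, the measured TCP pose, the force, the opening and the grip force at its end, in the units of the state.
- bot.observe(): the state, without advancing time (a new reading comes with each control period).
- viewer.snapshot(name): name is "scene" or "top"; returns the picture (480x640x3 uint8, red, green, blue); there is no depth.
- viewer.calibration(name): a dict with "vfov" (degrees; the focal length in pixels is half the picture's height over the tangent of half this angle, whatever the lens; pixels are square), "cx", "cy" (the principal point, pixels), "world_from_camera" (4x4, takes a point from camera to world coordinates). Camera axes: x right, y down, z forward; pixel columns grow to the right and rows downward; lengths in m; the calibration is good to about 2 mm. A picture is of the moment at which its call begins. calibration takes no time and is no camera call.
- bot.close_job(): hands the job in; it is judged then, once.
Trained networks look in the newest picture that a camera, given by its name, has taken for a name from the list of things; names that differ only in an ending like _2 or _b are one class to them, and where a whole thing is asked for, a point or a joint stands for the part that bears it (a point fixed in the world has none). Each returns a list of dicts, best first, with "conf" (0 to 1); they miss things now and then, are a little off and sometimes report something else, mostly with a low value. They report only what shows in the picture. A call takes as long as a camera call. They do not tell look-alikes from the thing itself.
- viewer.look_for(thing, camera): "location" ([x, y, z] in m, in world coordinates, good to about 4 mm: the middle of the surface that is visible of it).
- viewer.place_of(thing, camera): "location" ([x, y, z] in m, in world coordinates, good to about 4 mm: a listed point, or the origin of a listed thing).
The state is a dict: "time": time; "joints": joint angles; "dq": joint speeds; "tau": joint torques, N m; "position": TCP position; "eef_rot": TCP orientation; "wrist_force": force on the tool from outside, world axes, zero at the start; "torque": the same for the moment, N m; "width": opening from 0.0 (shut) to 1.0 (fully open); "finger_force": force on a finger pad.
Only numpy, scipy, OpenCV 4.12 (cv2) and the standard library are available. Lean on these libraries where they do the work, as an engineer would, in place of code of your own. Each camera call takes 0.05 s, during which the arm holds its last target. There are 200 camera calls.

TASK

Take the hooked rod from its wooden rest, reach over the metal splash guard with it and slide the red lever behind it to the left, fully home against its stop; keep the rod leaning on it there for a good half second with a steady 8 newtons or so, and never press harder than 12. Only the rod may touch the lever; do not lean on the guard. Then gently lay the rod back in both notches of its rest, leg hanging down as it was, and disturb nothing else.

Things in the scene. Friction and masses are not known exactly. Their poses are not given: they have to be found in the camera images.
- hook: Steel bar, 10 mm square, 160 g, level in its rest. Origin on its axis at the black handle, where to grip; +x toward the bent end, +z up. Handle 16 mm wide (y), 24 tall, x = -48 to +28. Bar from x = -93 (ring to -112) to +115 mm: there a collar (18 mm) holds a round leg, 10 mm thick, hanging to 105 mm below the axis. The stiff leg leans up to 14 degrees to +y or -y, not measured: feel for it.
- hook_elbow (a point): The collar at the elbow, where the leg starts: (115, 0, 0) mm in the hook's frame.
- rest: Wooden rest, fixed: foot 190 x 80 x 12 mm, two posts 12 mm thick at x = -75 and +57 mm, each with a notch open at the top. Notch floor 140 mm up; its cheeks rise to 163 mm and flare from about 18 mm apart to 28 mm. Origin at the worktop below the hook's origin; +x toward the end where the leg hangs, +z up.
- rest_seat (a point): Where the hook's origin lies when the rod hangs in the rest: 145 mm above the rest's origin.
- rest_elbow (a point): Where the hook's elbow is when the bar lies in the rest: (115, 0, 145) mm in the rest's frame.
- isolator: Grey switch housing 80 x 250 x 40 mm (x, y, z), fixed to the worktop, with a green mark at its left end (on) and a white one at the right (off). Origin at the centre of its underside; +x away from the robot, +y along the lever's travel to the left, +z up.
- guard: Metal splash guard fixed round the housing on three sides, 134 mm high with its rolled lip (8 mm thick); open at the back. Same frame as the isolator: front sheet, 5 mm, at x = -60 mm from y = -145 to +145 mm; side sheets at y = -142 and +142 mm from x = -60 to +50 mm.
- paddle: The red upright paddle of the lever, 36 mm (x) by 14 mm (y), its top 82 mm above the worktop, 2 mm of air above the housing. Origin at its foot, 40 mm above the worktop, axes as the isolator's, on the isolator's x = 0 line.
- paddle_mid (a point): Middle of the paddle, 62 mm above the worktop; the right face to be pushed lies 7 mm toward -y from it.
- lever (a joint): Slide of the lever along the isolator's +y, m: starts between 0 and 0.020 (right, off); 0.070 is the hard stop (left, on). The paddle is then at y = +35 mm in the isolator's frame (at 0: y = -35 mm). It resists with about 1.5 N plus 15 N per m/s and stays where it is left.
- salt_shaker: Glass salt shaker with grey top, bystander, 44 x 44 x 90 mm, origin at its foot.
- lemon: Lemon, bystander, 78 x 55 x 56 mm, origin at its underside.
- garlic: Garlic bulb, bystander, 60 x 60 x 59 mm, origin at its underside.
- cumin: Small glass spice jar with a yellow cap, bystander, 45 x 44 x 100 mm, origin at its foot.
Mind the look-alikes: they are no part of the job. What is shaped like the hook but blue is not meant.

How it is judged (in metres and radians):
On the way, in this order (a step that is already met when the one before it is completed fails the run):
1. the hooked rod is lifted off its rest (height (world z) of hook above 0.18 m and contact force between hook and rest below 0.1 N), for 0.2 s.
2. the lever is fully left (within 3 mm of its stop) with the rod pressing on it with at least 6 N, for 0.4 s (value of joint lever above 0.067 m and contact force between hook and paddle above 6 N), for 0.4 s.
At the end, for the whole second after the job is handed in: The lever is within 3 mm of its left stop; the hooked rod lies still in both notches of its rest, its origin within 15 mm and its elbow within 30 mm of where they were, leg hanging down within 0.2 rad (value of joint lever above 0.067 m and distance between hook and rest_seat below 0.015 m and distance between hook_elbow and rest_elbow below 0.03 m and angle between hook's own z axis and vertical below 0.2 rad and contact force between hook and rest above 0.3 N and linear speed of hook below 0.02 m/s); the robot touches nothing.
It fails at once if the rod presses on the lever with more than 12 N (contact force between hook and paddle above 12 N).
It fails at once if the fingers or the arm touch the lever (contact force between any of the fingers, the arm and paddle above 0.3 N).
It fails at once if the guard is leaned on with more than 8 N (contact force between anything else and guard above 8 N).
It fails at once if the rod is dropped or forced into its rest (more than 40 N) (contact force between hook and rest above 40 N).
It fails at once if a bystander is moved by more than 20 mm (distance of any of salt_shaker, lemon, garlic, cumin from where it was at the start of the episode above 0.02 m).
It also fails if it takes over 64 s, if anything falls off the work surface, if the arm or the gripper's body presses on something with over 40 N, if the wrist force passes 120 N, or if a joint passes its speed limit or range.

## Working session

There is one attempt and no reset: what is moved stays moved. The work goes in short steps, Python scripts to look and compute and a tool call to move; the robot and the scene stay as the last step left them, time stands still between calls to the robot, and variables do not carry over. Pictures are saved under pics/ and viewed, at most 10 in all, crops included, and the job is handed in when it is done.

Besides the shell and the picture viewer there is one more tool, called after "Emit:" by a JSON object that holds its "method" and its "body". servo_tool: Moves the arm, as the interface text tells. Its arguments: {"type":"object","properties":{"slide":{"type":"array","items":{"type":"array","items":{"type":"number"}}},"delta_rot":{"type":"array","items":{"type":"array","items":{"type":"number"}}},"hand":{"type":"array","items":{"type":"number"}},"grip_force":{"type":"number"}},"required":["slide","delta_rot","hand"]}

```bash
mkdir -p pics; ls; cat > h.py <<'E'
import numpy as np, cv2
from plant import bot, viewer
def snap(c,n=None):
    im=viewer.snapshot(c)
    if n: cv2.imwrite('pics/'+n+'.png',im[:,:,::-1])
    return im
def proj(c,p):
    k=viewer.calibration(c);T=np.linalg.inv(np.array(k['world_from_camera']));f=240/np.tan(np.radians(k['vfov']/2))
    q=T[:3,:3]@np.array(p)+T[:3,3];return np.array([k['cx']+f*q[0]/q[2],k['cy']+f*q[1]/q[2]])
def ray(c,u,v,z):
    k=viewer.calibration(c);T=np.array(k['world_from_camera']);f=240/np.tan(np.radians(k['vfov']/2))
    d=T[:3,:3]@np.array([(u-k['cx'])/f,(v-k['cy'])/f,1]);o=T[:3,3];return o+d*(z-o[2])/d[2]
E
python3 - <<'E'
from h import *
np.set_printoptions(precision=3,suppress=True)
a=snap('scene','s0');b=snap('top','t0')
for c in ('scene','top'):
    print(c,np.array(viewer.calibration(c)['world_from_camera'])[:3,3])
    for t in ['hook','hook_elbow','rest','rest_seat','rest_elbow','isolator','guard','paddle','paddle_mid','salt_shaker','lemon','garlic','cumin']:
        for r in viewer.place_of(t,c)[:3]: print(t,np.round(r['location'],3),round(r['conf'],2),proj(c,r['location']).round())
o=bot.observe();print(o['time'],o['eef_rot'],bot.tcp_to_grasp)
E
```

```text
pics
scene [-0.451 -0.725  0.788]
hook [0.526 0.224 0.145] 0.68 [256. 224.]
hook [0.508 0.461 0.007] 0.49 [199. 245.]
hook_elbow [0.633 0.243 0.144] 0.94 [276. 211.]
hook_elbow [ 0.617 -0.185 -0.001] 0.74 [394. 304.]
hook_elbow [0.607 0.52  0.005] 0.49 [210. 230.]
rest [0.525 0.224 0.   ] 0.72 [258. 269.]
rest [ 0.413 -0.276 -0.002] 0.71 [384. 357.]
rest [0.634 0.239 0.143] 0.27 [277. 212.]
rest_seat [0.527 0.225 0.146] 0.77 [256. 224.]
guard [ 0.618 -0.184 -0.004] 0.85 [394. 305.]
salt_shaker [ 0.414 -0.273 -0.004] 0.75 [383. 357.]
lemon [ 0.434 -0.392  0.001] 0.77 [434. 373.]
garlic [0.447 0.015 0.001] 0.64 [296. 305.]
cumin [ 0.704  0.162 -0.   ] 0.76 [312. 253.]
cumin [ 0.523  0.219 -0.001] 0.42 [259. 270.]
top [-0.189 -0.325  1.389]
hook [0.525 0.221 0.143] 0.92 [250. 221.]
hook [0.508 0.466 0.011] 0.85 [181. 221.]
hook [ 0.409 -0.273 -0.   ] 0.67 [396. 353.]
hook_elbow [0.609 0.522 0.005] 0.79 [185. 192.]
hook_elbow [0.641 0.238 0.144] 0.61 [266. 189.]
rest [0.523 0.23  0.004] 0.89 [252. 248.]
rest_seat [0.524 0.226 0.145] 0.6 [248. 220.]
rest_elbow [0.64  0.242 0.147] 0.93 [264. 188.]
isolator [ 0.623 -0.19   0.003] 0.63 [397. 277.]
guard [ 0.618 -0.186 -0.002] 0.78 [395. 279.]
paddle [ 0.615 -0.222  0.04 ] 0.43 [408. 277.]
paddle_mid [ 0.617 -0.223  0.064] 0.48 [410. 273.]
paddle_mid [ 0.412 -0.272  0.002] 0.46 [396. 352.]
paddle_mid [ 0.616 -0.223  0.042] 0.44 [409. 277.]
salt_shaker [ 0.409 -0.271 -0.002] 0.7 [395. 353.]
salt_shaker [ 0.434 -0.391  0.001] 0.44 [442. 364.]
lemon [ 0.431 -0.39   0.002] 0.62 [441. 365.]
garlic [ 0.451  0.011 -0.003] 0.76 [307. 298.]
cumin [0.699 0.161 0.003] 0.7 [300. 214.]
1.4 [[-0.955  0.297 -0.   ]
 [ 0.297  0.955 -0.   ]
 [ 0.    -0.    -1.   ]] 0.0187
```

View pics/s0.png

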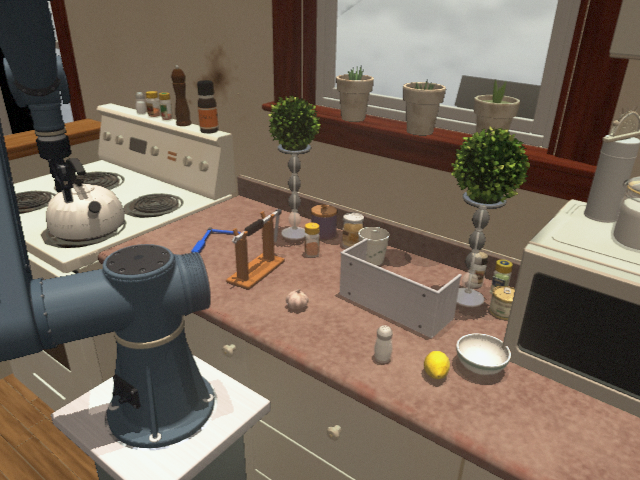

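View pics/t0.png

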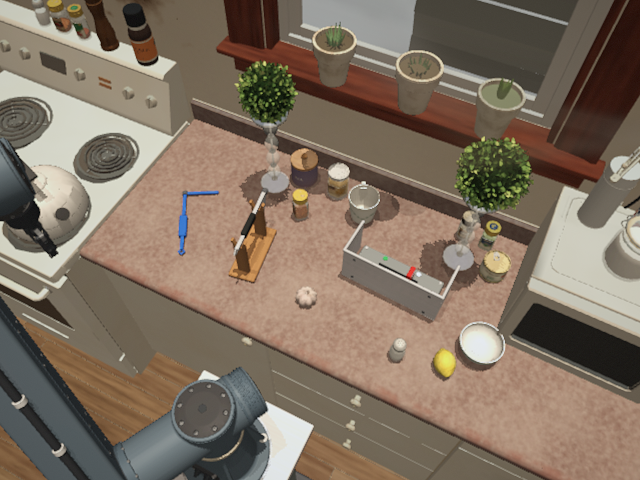

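The black-handled steel rod sits in the wooden rest at scene (256,224) / top (250,221). The blue look-alike lies on the counter at scene (199,245) / top (183,220). Other things nearby are the guard at top (395,275), garlic (306,297), cumin (300,205), salt shaker (398,349) and lemon (445,363). I choose the rod in the rest and check it in one close crop.

```bash
python3 - <<'E'
from h import *
b=cv2.imread('pics/t0.png')
A=cv2.resize(b[170:290,215:315],None,fx=4,fy=4,interpolation=cv2.INTER_CUBIC)  # 400x480
B=cv2.resize(b[215:335,330:480],None,fx=2.66,fy=4*.665,interpolation=cv2.INTER_CUBIC)
B=cv2.copyMakeBorder(B,0,480-B.shape[0],0,0,cv2.BORDER_CONSTANT)
o=np.hstack([A,B]);print(o.shape);cv2.imwrite('pics/c1.png',o)
# red and green/white marks
hsv=cv2.cvtColor(b,cv2.COLOR_BGR2HSV)
roi=np.zeros(b.shape[:2],bool);roi[245:300,370:450]=1
r=roi&((hsv[...,0]<8)|(hsv[...,0]>172))&(hsv[...,1]>170)
g=roi&(abs(hsv[...,0].astype(int)-65)<20)&(hsv[...,1]>100)
for m in(r,g):
    ys,xs=np.nonzero(m);print(m.sum(),xs.mean(),ys.mean())
E
```

```text
(480, 799, 3)
51 410.0980392156863 272.7450980392157
11 385.0 258.0
```

View pics/c1.png

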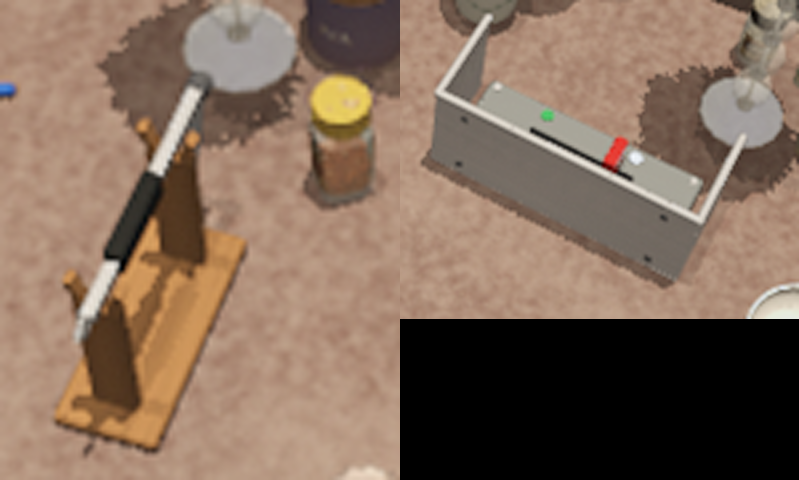

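```bash
python3 - <<'E'
from h import *
np.set_printoptions(precision=4,suppress=True)
P=lambda u,v,z:ray('top',u,v,z)
t=P(235.5,252.5,.15);e=P(265,190.5,.15);d=e-t;print('tail,elbow',t,e,np.linalg.norm(d),np.degrees(np.arctan2(d[1],d[0])))
h1=P(215+112/4,170+265/4,.157);h2=P(215+155/4,170+178/4,.157);print('handle',h1,h2,np.linalg.norm(h2-h1),np.degrees(np.arctan2(*(h2-h1)[1::-1])))
f=[P(330+(x-400)/2.66,215+y/2.66,.134) for x,y in((440,92),(703,218),(489,18),(743,137))]
for q in f: print(q)
n=f[0]-f[1];print('front',np.linalg.norm(n),'yaw',np.degrees(np.arctan2(-n[0],n[1])))
print('side',[np.linalg.norm(f[2]-f[0]),np.linalg.norm(f[3]-f[1])],[np.degrees(np.arctan2(*(a-b)[1::-1])) for a,b in((f[2],f[0]),(f[3],f[1]))])
print('red',P(410.1,272.7,.075),'green',P(385,258,.04),'centre',sum(f)/4)
o=bot.observe();print(o['position'],o['wrist_force'],o['torque'])
E
```

```text
tail,elbow [0.4168 0.2024 0.15  ] [0.6322 0.2346 0.15  ] 0.21776692151552648 8.511948256131042
handle [0.4661 0.2079 0.157 ] [0.541 0.218 0.157] 0.07549499712111424 7.7350917209028935
[ 0.5633 -0.0473  0.134 ]
[ 0.5464 -0.331   0.134 ]
[ 0.6688 -0.0547  0.134 ]
[ 0.6495 -0.3368  0.134 ]
front 0.28426999222712085 yaw -3.4133166433675326
side [np.float64(0.10577308373900074), np.float64(0.1032788266839159)] [np.float64(-4.025905262550205), np.float64(-3.1898579789720785)]
red [ 0.6104 -0.2241  0.075 ] green [ 0.6449 -0.1401  0.04  ] centre [ 0.607  -0.1924  0.134 ]
[0.1857 0.5967 0.2313] [-0.0908 -0.1357 -0.9752] [-0.0064 -0.0483  0.0009]
```

The crop confirms it: a black handle on a steel bar in both notches, with the blue one elsewhere. The guard lip corners fit its known sizes (284 mm by 105 mm). Now I'll hover above the handle.

```bash
cat >> h.py <<'E'
def go(pos,yaw):
    "slide (mm) and rot z to take tool to pos with tool-y azimuth yaw (deg)"
    o=bot.observe();R=np.array(o['eef_rot']);d=R.T@(np.array(pos)-o['position'])*1e3
    cur=np.degrees(np.arctan2(R[1,1],R[0,1]));print('slide',d.round(1),'rz',round(-np.radians(yaw-cur),3),'yaw now',cur.round(2),'t',o['time'])
E
python3 -c "
from h import *
go([.521,.220,.215],98.3)"
```

```text
slide [-432.1 -260.1   16.3] rz -0.447 yaw now 72.71 t 1.4
```

Emit:
{"method": "servo_tool", "body": {"slide": [[-14,-8,0],[-43,-26,0],[-78,-47,0],[-113,-68,0],[-148,-89,0],[-183,-110,0],[-218,-131,2],[-253,-152,4],[-288,-173,6],[-323,-194,8],[-355,-214,10],[-385,-232,12],[-410,-247,14],[-426,-257,16],[-432,-260,16],[-432,-260,16]], "delta_rot": [[0,0,-0.01],[0,0,-0.04],[0,0,-0.08],[0,0,-0.12],[0,0,-0.16],[0,0,-0.2],[0,0,-0.24],[0,0,-0.28],[0,0,-0.32],[0,0,-0.36],[0,0,-0.39],[0,0,-0.42],[0,0,-0.44],[0,0,-0.447],[0,0,-0.447],[0,0,-0.447]], "hand": [1,1,1,1,1,1,1,1,1,1,1,1,1,1,1,1]}}

```text
time: 2.73
position: [0.5221, 0.219, 0.2152]
eef_rot: [[-0.99, -0.142, 0.0], [-0.142, 0.99, 0.0], [-0.0, 0.0, -1.0]]
wrist_force: [-0.5, 0.2, 0.2]
width: 1.0
finger_force: 0.0
```

```bash
python3 - <<'E'
from h import *
np.set_printoptions(precision=4,suppress=True)
a=snap('scene');b=snap('top')
A=cv2.resize(a[150:300,200:333],None,fx=3,fy=3,interpolation=cv2.INTER_CUBIC);B=cv2.resize(b[150:300,190:323],None,fx=3,fy=3,interpolation=cv2.INTER_CUBIC)
cv2.imwrite('pics/c2.png',np.hstack([A,B])[:,:,::-1])
for c in('scene','top'):
  for t in('hook','hook_elbow','rest_seat','rest_elbow','paddle_mid','isolator'):
    for r in viewer.place_of(t,c)[:2]: print(c,t,np.round(r['location'],4),round(r['conf'],2))
o=bot.observe();print(o['position'],o['wrist_force'])
go([.521,.220,.126],98.3)
E
```

```text
scene hook [0.5256 0.2253 0.146 ] 0.75
scene hook [0.5052 0.4596 0.0094] 0.52
scene hook_elbow [0.6336 0.2404 0.1442] 0.98
scene hook_elbow [0.6069 0.5201 0.0074] 0.77
scene rest_seat [0.5243 0.2264 0.1443] 0.85
scene rest_seat [0.4465 0.0172 0.0007] 0.24
scene isolator [ 0.4112 -0.2754 -0.0034] 0.66
top hook [0.5111 0.465  0.0106] 0.95
top hook [0.5263 0.224  0.143 ] 0.75
top hook_elbow [0.6043 0.5244 0.0088] 0.55
top hook_elbow [ 0.6205 -0.1833 -0.002 ] 0.55
top rest_seat [0.5216 0.2258 0.1473] 0.73
top rest_elbow [0.6388 0.2389 0.1458] 0.67
top paddle_mid [ 0.6206 -0.1849 -0.0033] 0.63
top paddle_mid [ 0.6148 -0.2161  0.0647] 0.56
top isolator [ 0.6224 -0.1893  0.0016] 0.61
[0.5209 0.2202 0.2153] [ 0.1938 -0.1801 -0.4471]
slide [-0.1 -0.2 89.3] rz 0.001 yaw now 98.33 t 3.4333
```

View pics/c2.png

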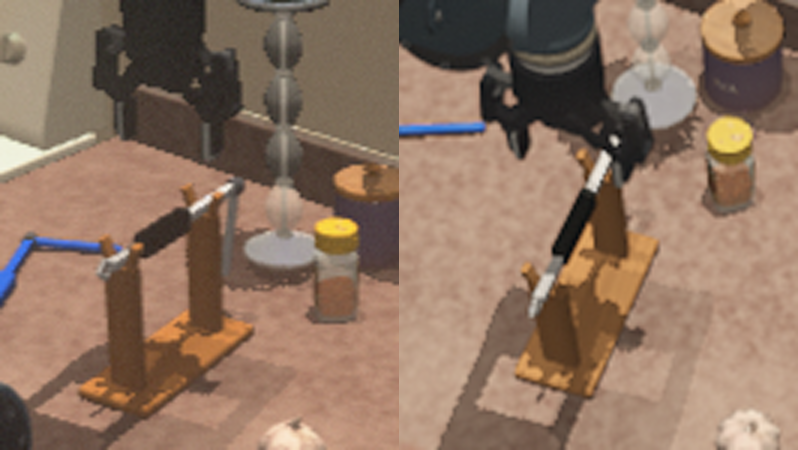

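The grasp frame is aligned. The leg in the picture hangs clear beside the cumin jar and no finger is over a post. I'll shift 2–3 mm toward the network averages and go down.

Emit:
{"method": "servo_tool", "body": {"slide": [[-3,2,8],[-3,2,25],[-3,2,45],[-3,2,62],[-3,2,75],[-3,2,84],[-3,2,89],[-3,2,89]], "delta_rot": [[0,0,0],[0,0,0],[0,0,0],[0,0,0],[0,0,0],[0,0,0],[0,0,0],[0,0,0]], "hand": [1,1,1,1,1,1,1,1]}}

```text
time: 4.1
position: [0.5231, 0.2224, 0.125]
eef_rot: [[-0.99, -0.145, -0.002], [-0.145, 0.99, -0.0], [0.002, -0.0, -1.0]]
wrist_force: [-0.1, 0.7, -0.3]
width: 1.0
finger_force: 0.0
```

Emit:
{"method": "servo_tool", "body": {"slide": [[0,0,0],[0,0,0],[0,0,0],[0,0,0],[0,0,0],[0,0,0],[0,0,0],[0,0,0],[0,0,0],[0,0,0],[0,0,0],[0,0,0]], "delta_rot": [[0,0,0],[0,0,0],[0,0,0],[0,0,0],[0,0,0],[0,0,0],[0,0,0],[0,0,0],[0,0,0],[0,0,0],[0,0,0],[0,0,0]], "hand": [0.6,0.5,0.4,0.35,0.3,0.25,0.2,0.15,0.1,0,-0.5,-1], "grip_force": 25}}

```text
time: 5.1
position: [0.5236, 0.2225, 0.1263]
eef_rot: [[-0.99, -0.145, -0.0], [-0.145, 0.99, 0.0], [0.0, 0.0, -1.0]]
wrist_force: [-0.3, 3.0, 3.0]
width: 0.228
finger_force: 2.3
```

Emit:
{"method": "servo_tool", "body": {"slide": [[0,0,0],[0,0,0],[0,0,0],[0,0,0]], "delta_rot": [[0,0,0],[0,0,0],[0,0,0],[0,0,0]], "hand": [-1,-1,-1,-1], "grip_force": 30}}

```text
time: 5.43
position: [0.5236, 0.223, 0.1264]
eef_rot: [[-0.989, -0.145, 0.0], [-0.145, 0.989, 0.001], [-0.0, 0.001, -1.0]]
wrist_force: [-1.1, 3.6, 0.6]
width: 0.184
finger_force: 32.1
```

Emit:
{"method": "servo_tool", "body": {"slide": [[0,1,0],[0,2,0],[0,2,0],[0,2,0]], "delta_rot": [[0,0,0],[0,0,0],[0,0,0],[0,0,0]], "hand": [-1,-1,-1,-1], "grip_force": 60}}

```text
time: 5.77
position: [0.5236, 0.2239, 0.1265]
eef_rot: [[-0.989, -0.145, 0.0], [-0.145, 0.989, -0.001], [-0.0, -0.001, -1.0]]
wrist_force: [-0.4, -2.8, 2.3]
width: 0.179
finger_force: 59.9
```

Emit:
{"method": "servo_tool", "body": {"slide": [[0,-1,0],[0,-1,0],[0,-1,0],[0,-1,-2],[0,-1,-5],[0,-1,-10],[0,-1,-10],[0,-1,-10]], "delta_rot": [[0,0,0],[0,0,0],[0,0,0],[0,0,0],[0,0,0],[0,0,0],[0,0,0],[0,0,0]], "hand": [-1,-1,-1,-1,-1,-1,-1,-1], "grip_force": 115}}

```text
time: 6.43
position: [0.5235, 0.2235, 0.1364]
eef_rot: [[-0.989, -0.145, 0.0], [-0.145, 0.989, -0.0], [-0.0, -0.0, -1.0]]
wrist_force: [-0.7, -0.2, -1.5]
width: 0.169
finger_force: 112.1
```

Emit:
{"method": "servo_tool", "body": {"slide": [[0,0,-8],[0,0,-25],[0,0,-50],[0,0,-75],[0,0,-100],[0,0,-120],[0,0,-136],[0,0,-144],[0,0,-145],[0,0,-145]], "delta_rot": [[0,0,0],[0,0,0],[0,0,0],[0,0,0],[0,0,0],[0,0,0],[0,0,0],[0,0,0],[0,0,0],[0,0,0]], "hand": [-1,-1,-1,-1,-1,-1,-1,-1,-1,-1]}}

```text
time: 7.27
position: [0.5232, 0.2234, 0.2814]
eef_rot: [[-0.989, -0.145, 0.0], [-0.145, 0.989, -0.0], [-0.0, -0.0, -1.0]]
wrist_force: [-0.1, -0.5, -1.6]
width: 0.168
finger_force: 112.1
```

Emit:
{"method": "servo_tool", "body": {"slide": [[2,-10,0],[6,-30,0],[12,-60,0],[19,-95,0],[26,-130,0],[33,-165,0],[40,-200,0],[47,-235,0],[54,-270,0],[61,-305,0],[68,-340,0],[75,-375,0],[82,-410,0],[88,-440,0],[92,-465,0],[94,-477,0],[95,-481,0],[95,-481,0],[95,-481,0]], "delta_rot": [[0,0,0],[0,0,0.01],[0,0,0.02],[0,0,0.04],[0,0,0.06],[0,0,0.08],[0,0,0.1],[0,0,0.12],[0,0,0.14],[0,0,0.16],[0,0,0.175],[0,0,0.185],[0,0,0.195],[0,0,0.2],[0,0,0.204],[0,0,0.206],[0,0,0.206],[0,0,0.206],[0,0,0.206]], "hand": [-1,-1,-1,-1,-1,-1,-1,-1,-1,-1,-1,-1,-1,-1,-1,-1,-1,-1,-1]}}

```text
time: 8.85
position: [0.4985, -0.2647, 0.2806]
eef_rot: [[-0.998, 0.06, -0.002], [0.06, 0.998, 0.002], [0.002, 0.002, -1.0]]
wrist_force: [0.5, -0.1, -1.2]
width: 0.169
finger_force: 112.3
```

```bash
python3 - <<'E'
from h import *
np.set_printoptions(precision=4,suppress=True)
a=snap('scene');b=snap('top')
A=cv2.resize(a[170:345,310:510],None,fx=2,fy=2,interpolation=cv2.INTER_CUBIC);B=cv2.resize(b[170:345,330:530],None,fx=2,fy=2,interpolation=cv2.INTER_CUBIC)
cv2.imwrite('pics/c3.png',np.hstack([A,B])[:,:,::-1])
for c in('scene','top'):
  for t in('hook','hook_elbow','paddle_mid','isolator','guard'):
    for r in viewer.place_of(t,c)[:2]: print(c,t,np.round(r['location'],4),round(r['conf'],2))
o=bot.observe();print(o['time'],o['position'],o['wrist_force'],o['torque'])
E
```

```text
scene hook [ 0.5033 -0.2645  0.2999] 0.66
scene hook [0.5238 0.2276 0.1428] 0.64
scene hook_elbow [ 0.6125 -0.2693  0.2977] 0.7
scene hook_elbow [0.6058 0.52   0.0038] 0.58
scene isolator [ 0.4988 -0.2641  0.2994] 0.64
scene guard [ 0.618  -0.1854 -0.0027] 0.86
top hook [ 0.5017 -0.2642  0.2955] 0.62
top paddle_mid [ 0.6142 -0.2191  0.067 ] 0.61
top isolator [ 0.6192 -0.1902  0.0035] 0.88
top guard [ 0.619  -0.1865 -0.002 ] 0.71
9.45 [ 0.4991 -0.2661  0.2814] [ 0.0639 -0.4861 -1.2887] [-0.0092  0.034  -0.0234]
```

View pics/c3.png

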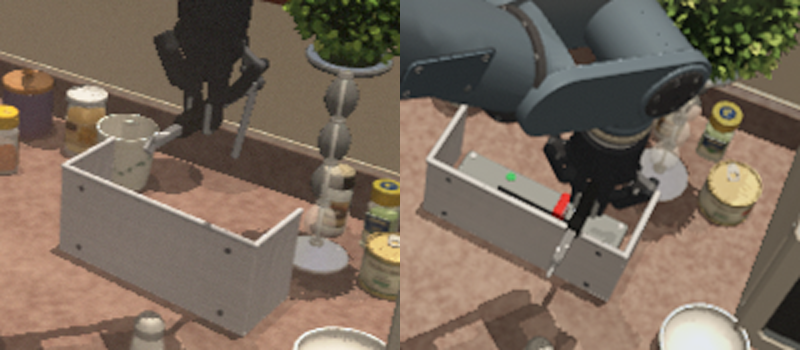

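```bash
python3 - <<'E'
from h import *
np.set_printoptions(precision=1,suppress=True)
o=bot.observe();R=np.array(o['eef_rot']);yx=-R[:,0];yy=R[:,1]
p=np.array(o['position'])+[0,0,.0187]+.002*yx
e=p+.115*yx
print('elbow',e.round(4),proj('scene',e))
for a in(-14,-7,0,7,14):
    t=np.radians(a);print(a,proj('scene',e+.105*(np.sin(t)*yy-[0,0,np.cos(t)])))
E
```

```text
elbow [ 0.6 -0.3  0.3] [438.1 209.2]
-14 [442.4 251.4]
-7 [437.5 250.6]
0 [432.8 249.2]
7 [428.2 247.2]
14 [423.7 244.7]
```

The picture shows the leg beyond the lip, tip at scene (428,248) and elbow at (438,211). That puts the lean about 5° toward +y, i.e. toward the paddle. The paddle at top (411,272) is to the left of the hook and the way down is clear.

Emit:
{"method": "servo_tool", "body": {"slide": [[0,0,8],[0,0,25],[0,0,48],[0,0,71],[0,0,94],[0,0,115],[0,0,130],[0,0,139],[0,0,143],[0,0,143],[0,0,143]], "delta_rot": [[0,0,0],[0,0,0],[0,0,0],[0,0,0],[0,0,0],[0,0,0],[0,0,0],[0,0,0],[0,0,0],[0,0,0],[0,0,0]], "hand": [-1,-1,-1,-1,-1,-1,-1,-1,-1,-1,-1]}}

```text
time: 10.37
position: [0.4995, -0.2666, 0.1388]
eef_rot: [[-0.998, 0.061, 0.001], [0.061, 0.998, -0.001], [-0.001, -0.001, -1.0]]
wrist_force: [0.3, -0.7, -1.4]
width: 0.172
finger_force: 112.2
```

Emit:
{"method": "servo_tool", "body": {"slide": [[0,2,0],[0,5,0],[0,8,0],[0,11,0],[0,14,0],[0,15,0],[0,15,0]], "delta_rot": [[0,0,0],[0,0,0],[0,0,0],[0,0,0],[0,0,0],[0,0,0],[0,0,0]], "hand": [-1,-1,-1,-1,-1,-1,-1]}}

```text
time: 10.95
position: [0.5, -0.2507, 0.1384]
eef_rot: [[-0.998, 0.06, -0.0], [0.06, 0.998, 0.0], [0.0, 0.0, -1.0]]
wrist_force: [0.9, 0.2, -2.0]
width: 0.168
finger_force: 112.2
```

```bash
python3 - <<'E'
from h import *
np.set_printoptions(precision=4,suppress=True)
a=snap('scene');b=snap('top')
A=cv2.resize(a[170:345,310:510],None,fx=2,fy=2,interpolation=cv2.INTER_CUBIC);B=cv2.resize(b[170:345,330:530],None,fx=2,fy=2,interpolation=cv2.INTER_CUBIC)
cv2.imwrite('pics/c4.png',np.hstack([A,B])[:,:,::-1])
o=bot.observe();print(o['time'],o['position'],o['wrist_force'],o['torque'])
E
```

```text
11.05 [ 0.5001 -0.2512  0.1384] [-0.7318  0.0435 -0.9107] [-0.0213  0.0822 -0.0047]
```

View pics/c4.png

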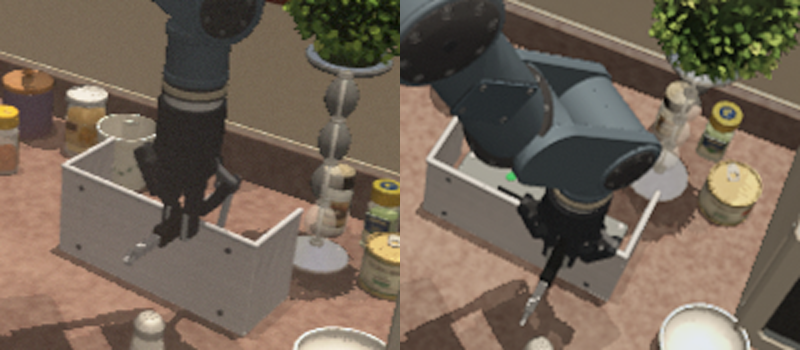

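The rod is inside the guard and touching nothing, with the bar above the lip. Next I push to the left and feel for contact in the wrist readings.

Emit:
{"method": "servo_tool", "body": {"slide": [[0,1,0],[0,4,0],[0,7,0],[0,10,0],[0,13,0],[0,16,0],[0,19,0],[0,22,0],[0,25,0],[0,28,0],[0,31,0],[0,34,0]], "delta_rot": [[0,0,0],[0,0,0],[0,0,0],[0,0,0],[0,0,0],[0,0,0],[0,0,0],[0,0,0],[0,0,0],[0,0,0],[0,0,0],[0,0,0]], "hand": [-1,-1,-1,-1,-1,-1,-1,-1,-1,-1,-1,-1]}}

```text
time: 12.05
position: [0.5022, -0.217, 0.1383]
eef_rot: [[-0.998, 0.061, 0.0], [0.061, 0.998, -0.0], [-0.0, -0.0, -1.0]]
wrist_force: [0.1, -1.7, -2.5]
width: 0.168
finger_force: 112.1
```

```bash
python3 -c "
from h import *
o=bot.observe();print(o['time'],o['position'],o['wrist_force'],o['torque'])
b=snap('top')
for r in viewer.place_of('paddle_mid','top')[:2]+viewer.look_for('paddle','top')[:2]: print(r)"
```

```text
12.05 [ 0.50216689 -0.21704351  0.138348  ] [ 0.12709611 -1.67936284 -2.48492492] [-0.54201467  0.11205461 -0.23231823]
{'location': [0.5025, 0.1942, 0.0127], 'conf': 0.68}
```

Emit:
{"method": "servo_tool", "body": {"slide": [[0,3,0],[0,6,0],[0,9,0],[0,12,0],[0,15,0],[0,18,0],[0,21,0],[0,24,0],[0,27,0],[0,30,0],[0,33,0],[0,36,0],[0,38,0],[0,38,0]], "delta_rot": [[0,0,0],[0,0,0],[0,0,0],[0,0,0],[0,0,0],[0,0,0],[0,0,0],[0,0,0],[0,0,0],[0,0,0],[0,0,0],[0,0,0],[0,0,0],[0,0,0]], "hand": [-1,-1,-1,-1,-1,-1,-1,-1,-1,-1,-1,-1,-1,-1]}}

```text
time: 13.37
position: [0.5043, -0.1787, 0.1383]
eef_rot: [[-0.998, 0.06, -0.0], [0.06, 0.998, 0.001], [0.0, 0.001, -1.0]]
wrist_force: [0.6, -0.2, -1.4]
width: 0.169
finger_force: 112.2
```

```bash
cat > f.py <<'E'
from h import *
o=bot.observe();print(o['time'],np.round(o['position'],4),np.round(o['wrist_force'],2),np.round(o['torque'],3),'F est',(-o['torque'][0]-.02)/.28,(-o['torque'][2]-.005)/.115)
E
python3 f.py
```

```text
13.3667 [ 0.5043 -0.1787  0.1383] [ 0.65 -0.17 -1.38] [-0.299 -0.096 -0.134] F est 0.9965433076120345 1.1210408683174358
```

Emit:
{"method": "servo_tool", "body": {"slide": [[0,1,0],[0,2,0],[0,3,0],[0,4,0],[0,4,0]], "delta_rot": [[0,0,0],[0,0,0],[0,0,0],[0,0,0],[0,0,0]], "hand": [-1,-1,-1,-1,-1]}}

```text
time: 13.78
position: [0.5045, -0.1752, 0.1383]
eef_rot: [[-0.998, 0.061, -0.0], [0.061, 0.998, 0.0], [0.0, 0.0, -1.0]]
wrist_force: [0.4, -1.6, -1.4]
width: 0.168
finger_force: 112.2
```

```bash
python3 f.py
```

```text
13.7833 [ 0.5045 -0.1752  0.1383] [ 0.38 -1.63 -1.36] [-0.312 -0.094 -0.127] F est 1.0422578025479698 1.0615108587572626
```

Emit:
{"method": "servo_tool", "body": {"slide": [[0,1,0],[0,2,0],[0,3,0],[0,3,0]], "delta_rot": [[0,0,0],[0,0,0],[0,0,0],[0,0,0]], "hand": [-1,-1,-1,-1]}}

```text
time: 14.12
position: [0.5047, -0.1721, 0.1383]
eef_rot: [[-0.998, 0.061, -0.0], [0.061, 0.998, 0.0], [0.0, 0.0, -1.0]]
wrist_force: [-0.3, -1.1, -1.6]
width: 0.166
finger_force: 112.2
```

```bash
python3 f.py
```

```text
14.1167 [ 0.5047 -0.1721  0.1383] [-0.34 -1.11 -1.55] [-0.348 -0.026 -0.156] F est 1.1701013161418805 1.3104176420918936
```

Emit:
{"method": "servo_tool", "body": {"slide": [[0,1,0],[0,2,0],[0,2,0]], "delta_rot": [[0,0,0],[0,0,0],[0,0,0]], "hand": [-1,-1,-1]}}

```text
time: 14.37
position: [0.5049, -0.1704, 0.1383]
eef_rot: [[-0.998, 0.061, 0.0], [0.061, 0.998, -0.0], [-0.0, -0.0, -1.0]]
wrist_force: [-0.3, -2.2, -1.7]
width: 0.172
finger_force: 112.3
```

```bash
python3 f.py
```

```text
14.3667 [ 0.5049 -0.1704  0.1383] [-0.28 -2.17 -1.73] [-0.546  0.033 -0.26 ] F est 1.8768913254340513 2.217201592025161
```

Emit:
{"method": "servo_tool", "body": {"slide": [[0,1,0],[0,1,0]], "delta_rot": [[0,0,0],[0,0,0]], "hand": [-1,-1]}}

```text
time: 14.53
position: [0.505, -0.1698, 0.1384]
eef_rot: [[-0.998, 0.061, 0.0], [0.061, 0.998, -0.001], [-0.0, -0.001, -1.0]]
wrist_force: [-0.9, -4.2, -1.0]
width: 0.169
finger_force: 112.4
```

```bash
python3 f.py
```

```text
14.5333 [ 0.505  -0.1698  0.1384] [-0.91 -4.19 -0.96] [-0.85   0.191 -0.453] F est 2.962503421061753 3.8957017295792062
```

Emit:
{"method": "servo_tool", "body": {"slide": [[0,1,0],[0,1,0]], "delta_rot": [[0,0,0],[0,0,0]], "hand": [-1,-1]}}

```text
time: 14.7
position: [0.5051, -0.1692, 0.1385]
eef_rot: [[-0.998, 0.061, 0.0], [0.061, 0.998, -0.002], [-0.0, -0.002, -1.0]]
wrist_force: [-0.9, -5.5, -1.0]
width: 0.171
finger_force: 112.6
```

```bash
python3 f.py
```

```text
14.7 [ 0.5051 -0.1692  0.1385] [-0.91 -5.51 -1.02] [-1.356  0.322 -0.59 ] F est 4.771360524137708 5.086680251005785
```

Emit:
{"method": "servo_tool", "body": {"slide": [[0,0.5,0],[0,1,0],[0,1,0]], "delta_rot": [[0,0,0],[0,0,0],[0,0,0]], "hand": [-1,-1,-1]}}

```text
time: 14.95
position: [0.5052, -0.1687, 0.1386]
eef_rot: [[-0.998, 0.062, 0.0], [0.062, 0.998, -0.002], [-0.001, -0.002, -1.0]]
wrist_force: [-2.7, -6.6, -0.7]
width: 0.167
finger_force: 112.7
```

```bash
python3 f.py
```

```text
14.95 [ 0.5052 -0.1687  0.1386] [-2.65 -6.55 -0.68] [-1.594  0.466 -0.67 ] F est 5.620018362434466 5.781161431889138
```

Emit:
{"method": "servo_tool", "body": {"slide": [[0,0.5,0],[0,1,0],[0,1,0]], "delta_rot": [[0,0,0],[0,0,0],[0,0,0]], "hand": [-1,-1,-1]}}

```text
time: 15.2
position: [0.5052, -0.1681, 0.1386]
eef_rot: [[-0.998, 0.062, 0.0], [0.062, 0.998, -0.003], [-0.001, -0.003, -1.0]]
wrist_force: [-1.9, -6.7, -0.3]
width: 0.172
finger_force: 112.8
```

```bash
python3 f.py
```

```text
15.2 [ 0.5052 -0.1681  0.1386] [-1.93 -6.73 -0.31] [-1.844  0.525 -0.817] F est 6.51418830336047 7.058462392625711
```

Emit:
{"method": "servo_tool", "body": {"slide": [[0,0.5,0],[0,1,0],[0,1.3,0],[0,1.3,0]], "delta_rot": [[0,0,0],[0,0,0],[0,0,0],[0,0,0]], "hand": [-1,-1,-1,-1]}}

```text
time: 15.53
position: [0.5053, -0.1674, 0.1387]
eef_rot: [[-0.998, 0.062, 0.001], [0.062, 0.998, -0.004], [-0.001, -0.004, -1.0]]
wrist_force: [-2.5, -8.2, 0.1]
width: 0.163
finger_force: 113.1
```

```bash
python3 f.py
```

```text
15.5333 [ 0.5053 -0.1674  0.1387] [-2.53 -8.24  0.05] [-2.21   0.633 -1.029] F est 7.820672063853382 8.908261088881753
```

Emit:
{"method": "servo_tool", "body": {"slide": [[0,0,0],[0,0,0],[0,0,0],[0,0,0]], "delta_rot": [[0,0,0],[0,0,0],[0,0,0],[0,0,0]], "hand": [-1,-1,-1,-1]}}

```text
time: 15.87
position: [0.5053, -0.1674, 0.1387]
eef_rot: [[-0.998, 0.062, 0.001], [0.062, 0.998, -0.004], [-0.001, -0.004, -1.0]]
wrist_force: [-2.9, -8.6, -1.2]
width: 0.169
finger_force: 113.1
```

```bash
python3 f.py
```

```text
15.8667 [ 0.5053 -0.1674  0.1387] [-2.89 -8.6  -1.21] [-2.205  0.636 -0.976] F est 7.802069357653575 8.441099340706574
```

Emit:
{"method": "servo_tool", "body": {"slide": [[0,0,0],[0,0,0],[0,0,0],[0,0,0],[0,0,0],[0,0,0]], "delta_rot": [[0,0,0],[0,0,0],[0,0,0],[0,0,0],[0,0,0],[0,0,0]], "hand": [-1,-1,-1,-1,-1,-1]}}

```text
time: 16.37
position: [0.5053, -0.1674, 0.1387]
eef_rot: [[-0.998, 0.062, 0.001], [0.062, 0.998, -0.004], [-0.001, -0.004, -1.0]]
wrist_force: [-3.5, -7.9, 0.2]
width: 0.166
finger_force: 113.1
```

```bash
python3 f.py
```

```text
16.3667 [ 0.5053 -0.1674  0.1387] [-3.51 -7.91  0.17] [-2.144  0.642 -0.96 ] F est 7.584015555016912 8.306007447957757
```

Emit:
{"method": "servo_tool", "body": {"slide": [[0,-2,0],[0,-5,0],[0,-10,0],[0,-16,0],[0,-22,0],[0,-26,0],[0,-28,0],[0,-28,0]], "delta_rot": [[0,0,0],[0,0,0],[0,0,0],[0,0,0],[0,0,0],[0,0,0],[0,0,0],[0,0,0]], "hand": [-1,-1,-1,-1,-1,-1,-1,-1]}}

```text
time: 17.03
position: [0.5035, -0.1934, 0.1382]
eef_rot: [[-0.998, 0.061, -0.0], [0.061, 0.998, 0.0], [0.0, 0.0, -1.0]]
wrist_force: [-0.4, -0.3, -1.1]
width: 0.162
finger_force: 112.5
```

```bash
python3 f.py
```

```text
17.0333 [ 0.5035 -0.1934  0.1382] [-0.43 -0.25 -1.14] [-0.019  0.009 -0.021] F est -0.003330638002958313 0.13508948342644725
```

Force was released cleanly. Now I lift out and check the lever and the rod's attitude in the grip.

Emit:
{"method": "servo_tool", "body": {"slide": [[0,0,-8],[0,0,-25],[0,0,-48],[0,0,-71],[0,0,-94],[0,0,-115],[0,0,-130],[0,0,-139],[0,0,-143],[0,0,-143]], "delta_rot": [[0,0,0],[0,0,0],[0,0,0],[0,0,0],[0,0,0],[0,0,0],[0,0,0],[0,0,0],[0,0,0],[0,0,0]], "hand": [-1,-1,-1,-1,-1,-1,-1,-1,-1,-1]}}

```text
time: 17.87
position: [0.5037, -0.1929, 0.2822]
eef_rot: [[-0.998, 0.06, 0.001], [0.06, 0.998, -0.001], [-0.001, -0.001, -1.0]]
wrist_force: [0.3, -1.1, -1.5]
width: 0.17
finger_force: 112.5
```

```bash
python3 -c "
from h import *
go([.5236,.2234,.2814],98.35)"
```

```text
slide [  5.3 416.7   0.5] rz -0.206 yaw now 86.53 t 17.8667
```

Emit:
{"method": "servo_tool", "body": {"slide": [[0,8,0],[0,25,0],[0,55,0],[0,90,0],[0,125,0],[0,160,0],[0,195,0],[0,230,0],[1,265,0],[2,300,0],[3,335,0],[4,365,0],[5,390,0],[5,408,0],[5,416,0],[5,417,0],[5,417,0],[5,417,0]], "delta_rot": [[0,0,0],[0,0,-0.01],[0,0,-0.02],[0,0,-0.04],[0,0,-0.06],[0,0,-0.08],[0,0,-0.1],[0,0,-0.12],[0,0,-0.14],[0,0,-0.16],[0,0,-0.175],[0,0,-0.19],[0,0,-0.2],[0,0,-0.205],[0,0,-0.206],[0,0,-0.206],[0,0,-0.206],[0,0,-0.206]], "hand": [-1,-1,-1,-1,-1,-1,-1,-1,-1,-1,-1,-1,-1,-1,-1,-1,-1,-1]}}

```text
time: 19.37
position: [0.5235, 0.2225, 0.2807]
eef_rot: [[-0.99, -0.144, -0.002], [-0.144, 0.99, -0.001], [0.002, -0.001, -1.0]]
wrist_force: [0.8, -1.1, -1.5]
width: 0.171
finger_force: 112.6
```

```bash
python3 - <<'E'
from h import *
np.set_printoptions(precision=4,suppress=True)
a=snap('scene');b=snap('top')
A=cv2.resize(a[120:320,205:338],None,fx=2.5,fy=2.5,interpolation=cv2.INTER_CUBIC);B=cv2.resize(b[120:320,235:435],None,fx=2.3,fy=2.5,interpolation=cv2.INTER_CUBIC)
cv2.imwrite('pics/c5.png',np.hstack([A,B])[:,:,::-1])
for c in('scene','top'):
  for t in('hook','hook_elbow','paddle_mid'):
    for r in viewer.place_of(t,c)[:2]: print(c,t,np.round(r['location'],4),round(r['conf'],2))
o=bot.observe();print(o['time'],o['position'],o['wrist_force'],o['torque'])
go([.5236,.2234,.2814],98.35)
E
```

```text
scene hook [0.525 0.222 0.299] 0.87
scene hook [0.6352 0.24   0.2962] 0.43
scene hook_elbow [0.6066 0.5194 0.0069] 0.77
scene hook_elbow [0.6344 0.2388 0.2998] 0.69
top hook [0.5102 0.4655 0.0094] 0.67
top hook [0.5219 0.2309 0.0035] 0.67
top hook_elbow [0.6405 0.239  0.3043] 0.82
top hook_elbow [0.6059 0.5218 0.0072] 0.77
top paddle_mid [ 0.6215 -0.1521  0.0656] 0.5
19.7667 [0.524  0.2231 0.2814] [-0.6943 -0.4256 -1.2333] [-0.0296 -0.0397  0.0333]
slide [0.3 0.4 0. ] rz -0.001 yaw now 98.28 t 19.7667
```

View pics/c5.png

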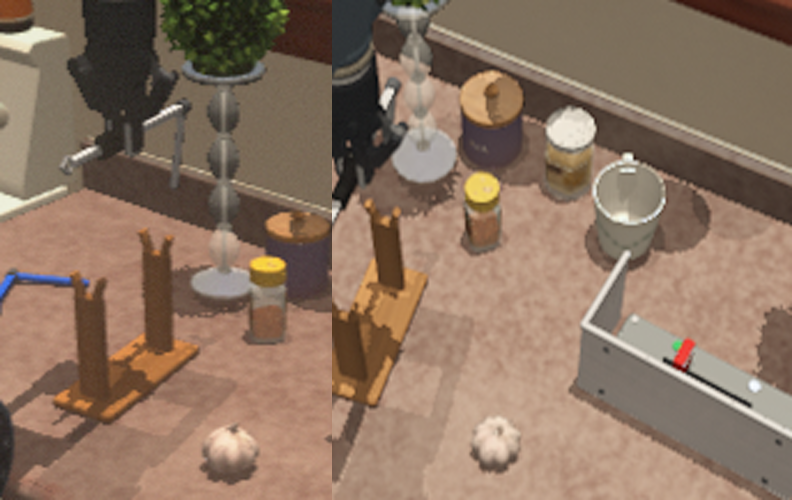

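The lever is at its left end, beside the green mark at crop (684,353). The rod is level over the open notches with the leg hanging, so I lower it.

Emit:
{"method": "servo_tool", "body": {"slide": [[0,0,8],[0,0,25],[0,0,48],[0,0,71],[0,0,92],[0,0,108],[0,0,119],[0,0,126],[0,0,130],[0,0,130],[0,0,130]], "delta_rot": [[0,0,0],[0,0,0],[0,0,0],[0,0,0],[0,0,0],[0,0,0],[0,0,0],[0,0,0],[0,0,0],[0,0,0],[0,0,0]], "hand": [-1,-1,-1,-1,-1,-1,-1,-1,-1,-1,-1]}}

```text
time: 20.68
position: [0.5245, 0.2236, 0.1519]
eef_rot: [[-0.989, -0.145, 0.001], [-0.145, 0.989, 0.0], [-0.001, 0.0, -1.0]]
wrist_force: [0.6, -0.2, -1.0]
width: 0.165
finger_force: 112.5
```

Emit:
{"method": "servo_tool", "body": {"slide": [[0,0,3],[0,0,6],[0,0,9],[0,0,12],[0,0,15],[0,0,18],[0,0,18]], "delta_rot": [[0,0,0],[0,0,0],[0,0,0],[0,0,0],[0,0,0],[0,0,0],[0,0,0]], "hand": [-1,-1,-1,-1,-1,-1,-1]}}

```text
time: 21.27
position: [0.5234, 0.2234, 0.1325]
eef_rot: [[-0.989, -0.145, -0.001], [-0.145, 0.989, -0.0], [0.001, -0.0, -1.0]]
wrist_force: [0.6, 0.0, -1.4]
width: 0.168
finger_force: 112.5
```

```bash
python3 f.py
```

```text
21.2667 [0.5234 0.2234 0.1325] [ 0.62  0.04 -1.39] [0.043 0.054 0.015] F est -0.2257061375945143 -0.1759596644760448
```

No contact yet, and 6 mm is left.

Emit:
{"method": "servo_tool", "body": {"slide": [[0,0,1.5],[0,0,3],[0,0,4],[0,0,5],[0,0,5]], "delta_rot": [[0,0,0],[0,0,0],[0,0,0],[0,0,0],[0,0,0]], "hand": [-1,-1,-1,-1,-1]}}

```text
time: 21.68
position: [0.5238, 0.2235, 0.1281]
eef_rot: [[-0.989, -0.145, -0.0], [-0.145, 0.989, -0.0], [0.0, -0.0, -1.0]]
wrist_force: [-0.1, 0.5, -1.1]
width: 0.172
finger_force: 112.5
```

```bash
python3 f.py
```

```text
21.6833 [0.5238 0.2235 0.1281] [-0.13  0.53 -1.07] [-0.008  0.011  0.018] F est -0.042825867550595684 -0.2034320507447996
```

Emit:
{"method": "servo_tool", "body": {"slide": [[0,0,0.5],[0,0,1],[0,0,1]], "delta_rot": [[0,0,0],[0,0,0],[0,0,0]], "hand": [-1,-1,-1]}}

```text
time: 21.93
position: [0.5238, 0.2235, 0.1273]
eef_rot: [[-0.989, -0.145, -0.0], [-0.145, 0.989, -0.0], [0.0, -0.0, -1.0]]
wrist_force: [-0.8, -0.8, -1.6]
width: 0.168
finger_force: 112.5
```

```bash
python3 f.py
```

```text
21.9333 [0.5238 0.2235 0.1273] [-0.83 -0.77 -1.62] [-0.027 -0.017  0.004] F est 0.02678447583570652 -0.08251333132482903
```

Emit:
{"method": "servo_tool", "body": {"slide": [[0,0,0.5],[0,0,1],[0,0,1]], "delta_rot": [[0,0,0],[0,0,0],[0,0,0]], "hand": [-1,-1,-1]}}

```text
time: 22.18
position: [0.5239, 0.2235, 0.1266]
eef_rot: [[-0.989, -0.145, 0.0], [-0.145, 0.989, 0.0], [-0.0, -0.0, -1.0]]
wrist_force: [-0.7, 0.3, 1.2]
width: 0.167
finger_force: 113.1
```

```bash
python3 f.py
```

```text
22.1833 [0.5239 0.2235 0.1266] [-0.68  0.26  1.24] [-0.013  0.106  0.049] F est -0.025139569741779846 -0.47127741918128396
```

The rod is touching the rest at the original height. I'll ease the grip and open.

Emit:
{"method": "servo_tool", "body": {"slide": [[0,0,0],[0,0,0],[0,0,0],[0,0,0]], "delta_rot": [[0,0,0],[0,0,0],[0,0,0],[0,0,0]], "hand": [-1,-1,-1,-1], "grip_force": 20}}

```text
time: 22.52
position: [0.5239, 0.2235, 0.1266]
eef_rot: [[-0.989, -0.145, 0.0], [-0.145, 0.989, 0.0], [-0.0, -0.0, -1.0]]
wrist_force: [-0.4, -0.1, 3.0]
width: 0.164
finger_force: 113.2
```

Emit:
{"method": "servo_tool", "body": {"slide": [[0,0,0],[0,0,0],[0,0,0],[0,0,0],[0,0,0],[0,0,0],[0,0,0],[0,0,0],[0,0,0],[0,0,0],[0,0,0],[0,0,0]], "delta_rot": [[0,0,0],[0,0,0],[0,0,0],[0,0,0],[0,0,0],[0,0,0],[0,0,0],[0,0,0],[0,0,0],[0,0,0],[0,0,0],[0,0,0]], "hand": [-0.6,-0.55,-0.5,-0.4,-0.3,-0.1,0.1,0.3,0.5,0.5,0.5,0.5]}}

```text
time: 23.52
position: [0.5239, 0.2235, 0.1263]
eef_rot: [[-0.989, -0.145, 0.0], [-0.145, 0.989, -0.0], [-0.0, -0.0, -1.0]]
wrist_force: [0.5, 0.3, -0.3]
width: 0.753
finger_force: 0.0
```

Emit:
{"method": "servo_tool", "body": {"slide": [[0,0,-3],[0,0,-10],[0,0,-25],[0,0,-45],[0,0,-65],[0,0,-85],[0,0,-105],[0,0,-120],[0,0,-128],[0,0,-130],[0,0,-130]], "delta_rot": [[0,0,0],[0,0,0],[0,0,0],[0,0,0],[0,0,0],[0,0,0],[0,0,0],[0,0,0],[0,0,0],[0,0,0],[0,0,0]], "hand": [0.5,0.5,0.5,0.5,0.5,0.5,0.5,0.5,0.5,0.5,0.5]}}

```text
time: 24.43
position: [0.5239, 0.2235, 0.2569]
eef_rot: [[-0.989, -0.145, 0.001], [-0.145, 0.989, 0.0], [-0.001, 0.0, -1.0]]
wrist_force: [-0.2, -0.4, -0.1]
width: 0.746
finger_force: 0.0
```

```bash
python3 - <<'E'
from h import *
np.set_printoptions(precision=4,suppress=True)
a=snap('scene');b=snap('top')
A=cv2.resize(a[120:320,205:338],None,fx=2.5,fy=2.5,interpolation=cv2.INTER_CUBIC);B=cv2.resize(b[120:320,235:435],None,fx=2.3,fy=2.5,interpolation=cv2.INTER_CUBIC)
cv2.imwrite('pics/c6.png',np.hstack([A,B])[:,:,::-1])
for c in('scene','top'):
  for t in('hook','hook_elbow','rest_seat','paddle_mid'):
    for r in viewer.place_of(t,c)[:2]: print(c,t,np.round(r['location'],4),round(r['conf'],2))
o=bot.observe();print(o['time'],o['position'],o['wrist_force'],o['width'])
E
```

```text
scene hook [0.5227 0.2289 0.1476] 0.95
scene hook [0.5078 0.4598 0.0081] 0.62
scene hook_elbow [0.6048 0.5188 0.0062] 0.85
scene hook_elbow [0.6337 0.2425 0.1409] 0.55
scene rest_seat [0.5255 0.2218 0.1417] 0.93
top hook [0.5103 0.4633 0.0097] 0.75
top hook [0.5278 0.2226 0.1424] 0.66
top hook_elbow [0.6397 0.2414 0.1442] 0.67
top hook_elbow [0.6042 0.5218 0.0076] 0.65
top rest_seat [0.5244 0.2265 0.1476] 0.79
top paddle_mid [ 0.6186 -0.1496  0.0654] 0.43
24.9333 [0.5238 0.2235 0.2559] [0.0196 0.289  0.2692] 0.7478817162019731
```

View pics/c6.png

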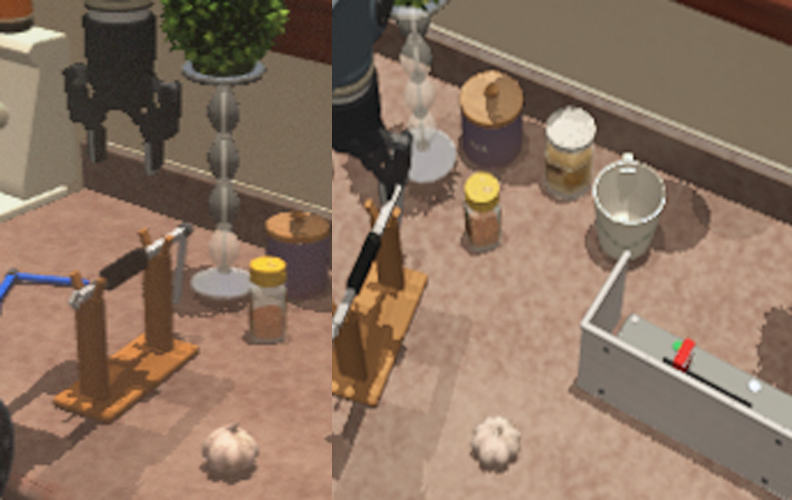

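The rod lies in both notches with its leg down, the lever is at its left stop, and the hand is clear.

```bash
python3 -c "
from plant import bot
print(bot.close_job())"
```

```text
the job is handed in; nothing more can be done
None
```

I handed the job in at about 25 s: the lever is at its left stop after being held there at about 8 N (read at the wrist), and the rod is back in both notches, leg down, with nothing else seen to move. The hand-in returned no verdict.

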